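Feed a mounted specimen down the chute into the escapement

ROBOT

A 6-joint arm with a two-finger parallel gripper is mounted at the origin on a cart in front of the work surface, level with it; the furniture and walls round the work are solid. World frame = base frame: x ahead of the robot, y to its left, z up, the work surface at z = 0. Lengths are in m, angles in degrees, forces in N, time in s.
With the tool pointing down it reaches from about 0.3 to 0.95 m from the base axis. Payload 3.1 kg.
Tool frame: the origin (TCP) lies at the very end of the fingers, on their centre line; the grasp point (between the pads) lies 19 mm behind it; z points along the fingers, y is the line along which they close (so a half turn about z gives the same grasp; the last joint's range is limited). The gripper opens to 85 mm and grips with 20 to 120 N. Pads are 22 mm wide; open, the fingers measure 114 mm over their backs; the gripper's body (76 mm by 85 mm) begins 54 mm behind the grasp point. The pads swing forward as they close: fully open they stand 13 mm farther back than shut.
Start: joints at [-71.316, 17.653, 93.61, -0, 68.738, -3.994], TCP at [0.241, -0.577, 0.205] pointing down, gripper open.
Joint ranges: [-175.34, 175.34], [-45.06, 112.39], [2.9, 150.54], [-68.45, 248.45], [3.09, 151.38], [-168.51, 168.51]. Speed limits (degrees/s): [159.86, 159.86, 180, 180, 180, 180].

INTERFACE

Orientations are given as [roll, pitch, yaw] about the fixed x, y, z axes, in that order (R = Rz(yaw) Ry(pitch) Rx(roll)).
In Python, from bench import ctrl gives the robot as it stands. The module is installed in compiled form; this text tells all that it offers. Calls block until the motion is done:
- ctrl.goto(position, orientation): joint-space move of the TCP to a pose.
- ctrl.line_to(position, speed=0.15, rotation=None, stop_force=None): straight line of the TCP; rotation=None keeps the orientation; speed is the mean speed in m/s. With stop_force (N) it stops when the force on the tool has changed by that much, and returns True; else False.
- ctrl.movej(angles): joint-space move.
- ctrl.gripper_open() and ctrl.grasp(strength=None): open the fingers fully, or close them until they stop; strength is the grip in N (None keeps the last).
- ctrl.hold(seconds).
- ctrl.solve_ik(position, orientation): joint angles nearest the present ones, or None.
- ctrl.read_camera(name): name is "scene" or "top" or "wrist"; returns the picture (400x640x3 uint8, blue, green, red); there is no depth.
- ctrl.camera_info(name): a dict with "fx", "fy", "cx", "cy" (pixels), "dist" ([k1, k2, p1, p2, k3] as OpenCV has them; the pictures are not rectified), "rvec" (rotation vector, rad) and "tvec" (3), from world to camera coordinates, as OpenCV has them; the wrist camera has in their place "T_tool_cam" (4x4, takes a point from camera to tool coordinates, whose origin is the TCP and whose axes are the flange's). Camera axes: x right, y down, z forward; pixel columns grow to the right and rows downward; lengths in m; the calibration is good to about 2 mm. A picture is of the moment at which its call begins: read the wrist's pose just before it. camera_info takes no time and is no camera call.
A pose or a line that the arm cannot do raises ctrl.PlanningError and nothing moves.
- ctrl.finish_job(): hands the job in; it is judged then, once.
Readings, each from a call of its own:
- ctrl.current_time_s(): time.
- ctrl.current_joint_pos(): joint angles.
- ctrl.current_qvel(): joint speeds.
- ctrl.current_effort(): joint torques, N m.
- ctrl.current_tool_pos(): TCP position.
- ctrl.current_tool_rot(): TCP orientation.
- ctrl.current_force(): force on the tool from outside, world axes, zero at the start.
- ctrl.current_ft_torque(): the same for the moment, N m.
- ctrl.current_gripper_width(): finger opening in m.
- ctrl.current_grasp_force(): force on a finger pad.
Only numpy, scipy, OpenCV 4.12 (cv2) and the standard library are available. Lean on these libraries where they do the work, as an engineer would, in place of code of your own. Each camera call takes 0.05 s, during which the arm holds its last target. There are 200 camera calls.

TASK

Load the large white mounted specimen into the feed chute: lay it flat in the wide upper end of the chute and let go of it, then push it down the slope from behind, through the two sprung side rollers, until it sits against the orange sprung stop. Press it home so that the stop clearly gives by about 4 mm, hold that for a moment, but do not drive the stop to the end of its travel; then take the hand away. Push gently, never forcing the specimen or the chute, and leave the other things on the bench where they are.

Things in the scene. Friction and masses are not known exactly. Their poses are not given: they have to be found in the camera images.
- white_specimen: the large white round specimen puck (the only white one), 40 mm in diameter, 18 mm high, standing flat on the bench among two smaller green pucks. Origin: centre of its underside (within 1 mm), z up along its axis.
- chute: aluminium feed chute on a dark base plate (250 x 90 mm), fixed. Origin: on the bench under its middle; x is level and points downhill, z up. The floor slopes down toward +x by 0.26 rad and is 260 mm long along the slope; its surface is 60 mm above the bench at the middle. The channel is centred on y = 0; slick side walls 5 mm thick stand 9 mm above the floor.
- loading_end (a point): centre of the floor of the wide loading end, 95 mm uphill of the middle along the slope. The channel is 60 mm wide inside here (from 130 to 60 mm uphill), tapers to 45 mm at 33 mm uphill and stays so below. A blue lip, 6 mm high and 4 mm thick, closes the upper end. The puck does not slide by its own weight; fingers that sink while pushing jam it on the floor.
- floor_middle (a point): point on the floor at the middle of the chute, 60 mm above the bench. Somewhere from 20 to 65 mm downhill of it along the slope (set anew each time, not measured) is the line of two white side rollers, 10 mm in diameter, 11 to 20 mm above the floor, 33 mm free between them at rest, their arms up to 28 mm high. Pushing the puck between them takes up to about 3.5 N.
- lower_end (a point): centre of the floor's lower edge, 130 mm downhill of the middle. The blue escapement head, up to 29 mm above the floor, clamped on the lower half, carries the rollers and, 27 mm beyond their line, the orange sprung stop. The rollers close behind the puck's widest part and push it on. Closed fingers up to 30 mm wide across the chute can follow between them.
- stop (a joint): travel of the orange stop down the slope, m: 0 = free, growing as the puck pushes it; 2.5 N per mm, ends at 8 mm. A puck let go past the rollers is held by them against the stop, which then reads about 1 to 2 mm. As the rollers help, the hand needs about 4 N on the puck for 2.5 mm, 7 N for 4 mm and 14 N for 6 mm.
- green_specimen: green specimen puck, 30 mm in diameter, 14 mm high; origin at the centre of its underside; to be left alone
- second_green_specimen: second green specimen puck, 30 mm in diameter, 13 mm high; origin at the centre of its underside; to be left alone
- canister: white canister with a black cap, 43 mm in diameter, 62 mm high; origin at the centre of its underside; to be left alone
- dish: open glass dish, 60 mm in diameter, 13 mm high; origin at the centre of its underside; to be left alone
Things that resemble listed ones, but are neither listed nor needed, are in the scene too. Several things have the shape of the white_specimen; the one meant has the colours described above.

How it is judged (in metres and radians):
On the way, in this order (a step that is already met when the one before it is completed fails the run):
1. the white specimen lies flat in the upper half of the chute, let go (angle between white_specimen's own z axis and vertical between 0.19 and 0.33 rad and y of white_specimen in the frame of chute between -0.012 and 0.012 m and x of white_specimen in the frame of chute between -0.13 and -0.02 m and z of white_specimen in the frame of chute above 0.04 m and contact force between the fingers and white_specimen below 0.1 N and linear speed of white_specimen below 0.02 m/s), for 0.1 s.
2. the specimen is pressed against the stop so that the stop gives by 2.5 to 6 mm, for 0.3 s (y of white_specimen in the frame of chute between -0.005 and 0.005 m and x of white_specimen in the frame of chute above 0.015 m and value of joint stop between 0.0025 and 0.006 m), for 0.3 s.
At the end, for the whole second after the job is handed in: The white specimen lies flat on the chute's floor (tilted 0.19 to 0.33 rad with it), within 5 mm of the channel's centre line, past the rollers and resting on the stop, which it keeps pressed in by 0.5 to 3 mm; it is let go and at rest (angle between white_specimen's own z axis and vertical between 0.19 and 0.33 rad and y of white_specimen in the frame of chute between -0.005 and 0.005 m and x of white_specimen in the frame of chute above 0.015 m and value of joint stop between 0.0005 and 0.003 m and linear speed of white_specimen below 0.01 m/s and contact force between the fingers and white_specimen below 0.1 N); the robot touches nothing.
It fails at once if the stop is driven toward the end of its travel (more than 6 mm) (value of joint stop above 0.006 m).
It fails at once if the robot presses on the chute or escapement with more than 25 N (contact force between the arm and chute above 25 N).
It fails at once if the fingers press on the chute or escapement with more than 25 N (contact force between the fingers and chute above 25 N).
It fails at once if the specimen is forced: in the lower half of the chute the fingers push it with more than 16 N (x of white_specimen in the frame of chute above -0.01 m and y of white_specimen in the frame of chute between -0.02 and 0.02 m and angle between white_specimen's own z axis and vertical above 0.15 rad and contact force between the fingers and white_specimen above 16 N).
It fails at once if another specimen, the canister or the dish is moved more than 15 mm (distance of any of green_specimen, second_green_specimen, canister, dish from where it was at the start of the episode above 0.015 m).
It also fails if it takes over 72 s, if anything falls off the work surface, if the arm or the gripper's body presses on something with over 40 N, if the wrist force passes 120 N, or if a joint passes its speed limit or range.

## Working session

There is one attempt and no reset: what is moved stays moved. The work goes in short steps, each a Python script; the robot and the scene stay as the last script left them, time stands still between calls to the robot, and variables do not carry over. Pictures are saved under pics/ and viewed, at most 10 in all, crops included, and the job is handed in when it is done.

```bash
mkdir -p pics
python3 - <<'E'
from bench import ctrl
import cv2,numpy as np
for n in("scene","top"):
    cv2.imwrite(f"pics/{n}0.png",ctrl.read_camera(n)); print(n,ctrl.camera_info(n))
print(ctrl.camera_info("wrist"),ctrl.current_tool_rot(),ctrl.current_time_s())
E
```

```text
scene {'fx': 477.13420950127244, 'fy': 477.13420950127244, 'cx': 311.7346743862578, 'cy': 204.83130588603427, 'dist': array([-0.10738161,  0.        ,  0.        ,  0.        ,  0.        ]), 'rvec': array([ 2.13903556, -0.74118853,  0.3504595 ]), 'tvec': array([-0.46805297,  0.23494931,  1.45085119])}
top {'fx': 446.5309528415981, 'fy': 446.5309528415981, 'cx': 323.11147637959556, 'cy': 199.47805426395337, 'dist': array([-0.01752766,  0.        ,  0.        ,  0.        ,  0.        ]), 'rvec': array([ 2.12802813, -2.17543015,  0.1017063 ]), 'tvec': array([-0.03559319,  0.52367026,  1.39533671])}
{'fx': 304.51221032864504, 'fy': 304.51221032864504, 'cx': 315.9911160586652, 'cy': 198.61879878941522, 'dist': array([-0.01307879,  0.        ,  0.        ,  0.        ,  0.        ]), 'T_tool_cam': array([[ 3.78244744e-04, -9.65059716e-01, -2.62029772e-01,
         6.71631295e-02],
       [ 9.99999657e-01,  5.58100715e-04, -6.11975891e-04,
        -2.39154618e-04],
       [ 7.36832282e-04, -2.62029451e-01,  9.65059596e-01,
        -1.69163514e-01],
       [ 0.00000000e+00,  0.00000000e+00,  0.00000000e+00,
         1.00000000e+00]])} [-1.79878355e+02 -8.71114014e-03  2.26759096e+01] 0.1
```

View pics/top0.png

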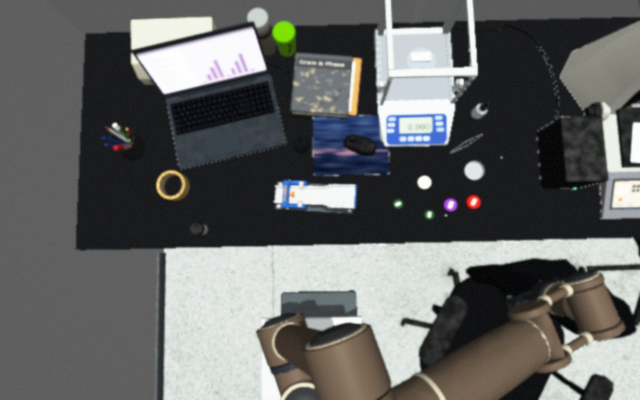

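View pics/scene0.png

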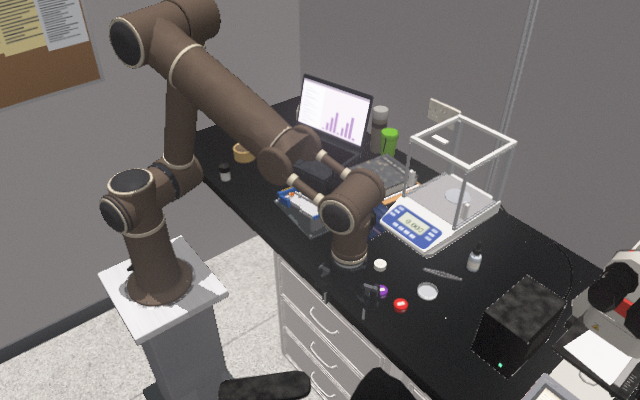

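The top view shows the white puck near (424,183), the dish at (474,170), and the chute around (315,196) with its blue head at the left end. The green pucks are at (398,203) and (429,214), and the canister at (198,229). Next I'll measure roughly and zoom in.

```bash
cat > h.py <<'E'
from bench import ctrl
import cv2,numpy as np
from scipy.spatial.transform import Rotation as R
def cam(n):
    i=ctrl.camera_info(n); K=np.array([[i["fx"],0,i["cx"]],[0,i["fy"],i["cy"]],[0,0,1]])
    if n=="wrist":
        T=np.eye(4);T[:3,:3]=R.from_euler("xyz",ctrl.current_tool_rot(),degrees=True).as_matrix();T[:3,3]=ctrl.current_tool_pos()
        W=T@i["T_tool_cam"]
    else:
        W=np.eye(4);r=cv2.Rodrigues(i["rvec"])[0];W[:3,:3]=r.T;W[:3,3]=-r.T@i["tvec"]
    return K,i["dist"],W
def ray(c,px,z):
    K,d,W=c; p=cv2.undistortPoints(np.array(px,float).reshape(-1,1,2),K,d)[:,0]
    v=np.c_[p,np.ones(len(p))]@W[:3,:3].T
    return W[:3,3]+v*((z-W[2,3])/v[:,2])[:,None]
def proj(c,P):
    K,d,W=c; r=W[:3,:3].T
    return cv2.projectPoints(np.array(P,float).reshape(-1,1,3),cv2.Rodrigues(r)[0],-r@W[:3,3],K,d)[0][:,0]
E
python3 - <<'E'
from h import *
c=cam("top")
for n,px,z in[("puck",(424.5,182.5),.018),("green",(398,203.5),.014),("g2",(429,214.5),.013),("violet",(450,205),.018),("red",(474,202),.018),("dish",(474,170),.01),("can",(198,229),.06),("chuteR",(356,196),.09),("chuteL",(276,195),.05),("balanceedge",(415,145),.05),("deskfront",(400,242),0)]:
    print(n,ray(c,px,z)[0].round(3))
im=cv2.imread("pics/top0.png")[150:240,260:500]
cv2.imwrite("pics/topc.png",cv2.resize(im,None,fx=3.3,fy=3.3,interpolation=cv2.INTER_CUBIC))
E
```

```text
puck [ 0.572 -0.374  0.018]
green [ 0.506 -0.287  0.014]
g2 [ 0.468 -0.385  0.013]
violet [ 0.497 -0.452  0.018]
red [ 0.505 -0.529  0.018]
dish [ 0.61  -0.538  0.01 ]
can [0.436 0.345 0.06 ]
chuteR [ 0.524 -0.149  0.09 ]
chuteL [0.538 0.101 0.05 ]
balanceedge [ 0.688 -0.343  0.05 ]
deskfront [ 0.383 -0.291  0.   ]
```

View pics/topc.png

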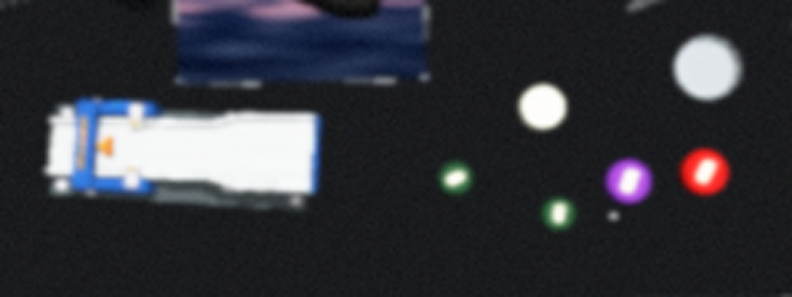

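The crop shows the chute with its wide end and blue lip on the right (crop x≈318) and its head and orange stop on the left (≈85–105). Downhill is therefore about world +y. The white puck is at crop (542,107). I'll look from the wrist at both.

Run:
```python
from h import *
import pickle
o=[180,0,-3]
for n,p in[("p",[.565,-.374,.16]),("c",[.53,-.03,.22])]:
    ctrl.goto(p,o); ctrl.hold(.3)
    c=cam("wrist"); im=ctrl.read_camera("wrist"); cv2.imwrite(f"pics/w{n}.png",im); pickle.dump(c,open(f"w{n}.pkl","wb"))
    if n=="p":
        m=cv2.inRange(cv2.cvtColor(im,cv2.COLOR_BGR2HSV),(0,0,150),(180,60,255))
        for q in cv2.findContours(m,0,2)[0]:
            if cv2.contourArea(q)>300:
                (u,v),r=cv2.minEnclosingCircle(q); print(u,v,r,cv2.contourArea(q),ray(c,(u,v),.018)[0])
print(ctrl.current_time_s(),ctrl.current_force())
```

```text
304.2441711425781 330.70928955078125 53.06395721435547 1082.5 [ 0.38300894 -0.35022394  0.018     ]
606.11767578125 325.0 39.01608657836914 1514.0 [ 0.36952748 -0.71624598  0.018     ]
25.5 258.0 49.99259948730469 3242.0 [ 0.49468939 -0.04020329  0.018     ]
314.2574768066406 172.6626739501953 19.676795959472656 1142.0 [ 0.5748341  -0.37282699  0.018     ]
472.0 127.0 32.80253982543945 2908.5 [ 0.61272544 -0.53283819  0.018     ]
216.5 23.0 14.326648712158203 415.5 [ 0.7191481  -0.29056118  0.018     ]
247.5 21.0 14.326648712158203 417.0 [ 0.71916498 -0.31928977  0.018     ]
278.2099304199219 19.164121627807617 14.156608581542969 419.0 [ 0.71910286 -0.34761122  0.018     ]
309.5 17.0 14.009025573730469 422.0 [ 0.71932297 -0.37637836  0.018     ]
459.5 34.5 66.20055389404297 1268.0 [ 0.69771691 -0.51478749  0.018     ]
267.5 2.0 133.5150909423828 1442.0 [ 0.73361819 -0.33908851  0.018     ]
3.55 [ 0.31263865 -0.33191107 -0.63804108]
```

View pics/wp.png

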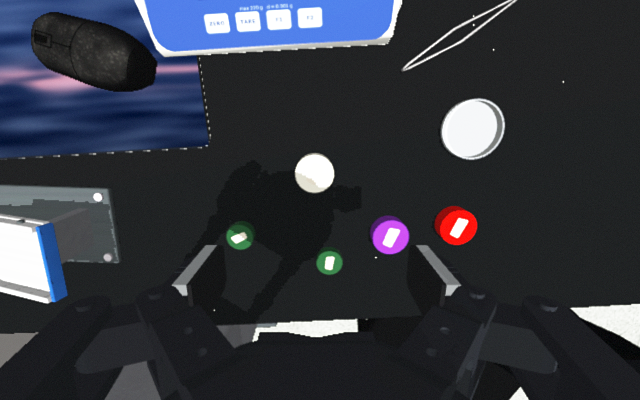

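View pics/wc.png

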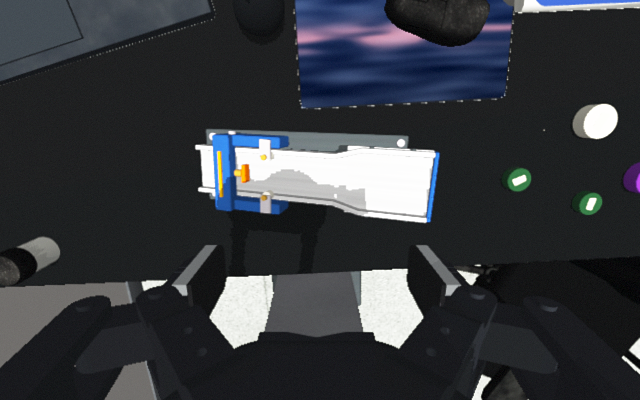

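The puck is at (314,173) in the first wrist view. In the second, the chute's blue lip runs from (438,152) to (431,221), the orange roller pins are at (264,157) and (264,197), and the stop is at (244,173). Now I'll fit the chute pose.

Run:
```python
from h import *
import pickle
C,S=np.cos(.26),np.sin(.26)
def blobs(im,lo,hi,box,amin):
    m=cv2.inRange(cv2.cvtColor(im,cv2.COLOR_BGR2HSV),lo,hi); k=np.zeros_like(m); x0,y0,x1,y1=box; k[y0:y1,x0:x1]=m[y0:y1,x0:x1]
    return [(cv2.minAreaRect(q),cv2.contourArea(q)) for q in cv2.findContours(k,0,1)[0] if cv2.contourArea(q)>=amin]
for n,box in(("c",(420,140,450,230)),("p",(30,200,80,310))):
    c=pickle.load(open(f"w{n}.pkl","rb")); im=cv2.imread(f"pics/w{n}.png")
    b=blobs(im,(100,120,60),(130,255,255),box,40)
    for r,a in b:
        print(n,"lip",r,a); e=ray(c,cv2.boxPoints(r),.0997); print(e.round(4).tolist(), ray(c,r[0],.0985).round(4))
    if n=="c":
        for r,a in blobs(im,(8,120,120),(25,255,255),(205,130,290,215),3):
            print("orange",np.round(r[0],1),np.round(r[1],1),a,[ray(c,r[0],z)[0].round(4).tolist() for z in(.06,.07,.08)])
        print("low corners",ray(c,[(198,147),(200,192)],.0353).round(4).tolist())
        print("plate corner",ray(c,[(207,130),(408,137)],.006).round(4).tolist())
    else: print("plate corner",ray(c,[(111,188),(119,264)],.006).round(4).tolist())
im=cv2.imread("pics/wc.png")[120:235,185:450]
cv2.imwrite("pics/wcc.png",cv2.resize(im,None,fx=3,fy=3,interpolation=cv2.INTER_CUBIC))
```

```text
c lip ((432.65985107421875, 186.59103393554688), (5.2947001457214355, 71.70048522949219), 7.853313446044922) 292.0
[[0.4885, -0.1378, 0.0997], [0.5594, -0.1442, 0.0997], [0.5584, -0.1492, 0.0997], [0.4875, -0.1431, 0.0997]] [[ 0.5243 -0.1441  0.0985]]
orange [263.5 197.5] [4.2 4.2] 15.0 [[0.5121, 0.0298, 0.06], [0.5147, 0.0279, 0.07], [0.5172, 0.0259, 0.08]]
orange [241.3 173.3] [17.9 14.6] 152.5 [[0.5407, 0.0514, 0.06], [0.5424, 0.0488, 0.07], [0.5441, 0.0462, 0.08]]
orange [220.3 173.5] [45.1  2.6] 16.0 [[0.5417, 0.0745, 0.06], [0.5434, 0.0712, 0.07], [0.5451, 0.0679, 0.08]]
low corners [[0.5698, 0.1042, 0.0353], [0.5165, 0.11, 0.0353]]
plate corner [[0.5875, 0.1014, 0.006], [0.5658, -0.1458, 0.006]]
p lip ((52.12628173828125, 262.3630065917969), (78.67098236083984, 17.675785064697266), 77.6609115600586) 1234.0
[[0.5583, -0.1456, 0.0997], [0.5608, -0.1608, 0.0997], [0.4903, -0.1554, 0.0997], [0.4873, -0.139, 0.0997]] [[ 0.525  -0.1492  0.0985]]
plate corner [[0.5677, -0.149, 0.006], [0.4764, -0.1372, 0.006]]
```

View pics/wcc.png

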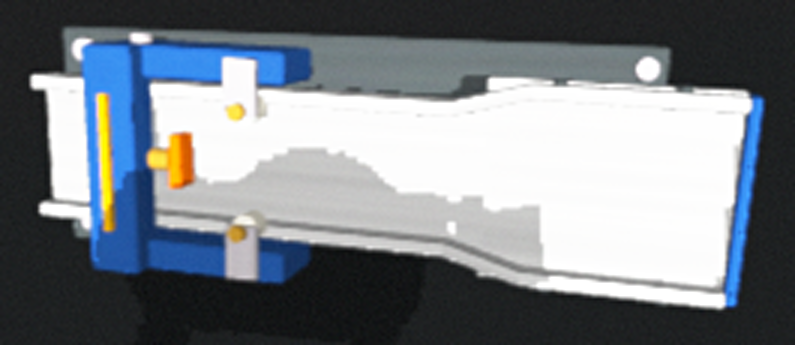

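The views agree: chute yaw ≈ 85°, centre ≈ (0.5355, −0.0186), and roller line at s ≈ 40 mm. Next I'll grasp the puck and place it in the chute.

```bash
cat >> h.py <<'E'
yaw=np.radians(85); O=np.array([.5355,-.0186,0]); C,S=np.cos(.26),np.sin(.26)
Rc=R.from_euler("z",yaw).as_matrix()
s_=Rc@[C,0,-S]; n_=Rc@[S,0,C]; y_=Rc[:,1]
def P(s,h,y=0): return O+[0,0,.06]+s*s_+h*n_+y*y_
TO=R.from_matrix(np.c_[-y_,-s_,-n_]).as_euler("xyz",degrees=True)
E
python3 - <<'E'
from h import *
print(TO,ctrl.solve_ik(P(-.065,.09),TO),ctrl.solve_ik(P(.02,.005),TO),ctrl.solve_ik(P(-.108,.005),TO))
px,py=.574,-.373; o=[180,0,-5]
ctrl.gripper_open()
ctrl.goto([px,py,.10],o)
print("down",ctrl.line_to([px,py,.004],speed=.08,stop_force=15))
ctrl.grasp(40); print(ctrl.current_gripper_width(),ctrl.current_grasp_force(),ctrl.current_tool_pos())
ctrl.line_to([px,py,.16],speed=.15)
ctrl.goto(P(-.065,.09),TO); ctrl.hold(.3)
print(ctrl.current_gripper_width(),ctrl.current_force(),ctrl.current_time_s())
cv2.imwrite("pics/held.png",ctrl.read_camera("wrist"))
E
```

```text
[165.10309733   0.          -5.        ] [ -1.44536047  11.74901104 107.65423661 -16.80229395  62.57634559
 101.59545972] [  4.8559195   21.37538064 109.36159085 -18.40999754  53.32244704
 111.43624604] [ -8.22526124  16.80832482 110.89801891 -18.75961144  52.95074409
  98.22783796]
down False
2.642071033703806e-05 0.0 [ 0.57399516 -0.37301208  0.00397288]
0.00011052313132707099 [ 0.90351864 -0.42173142  0.40207502] 9.9917
```

View pics/held.png

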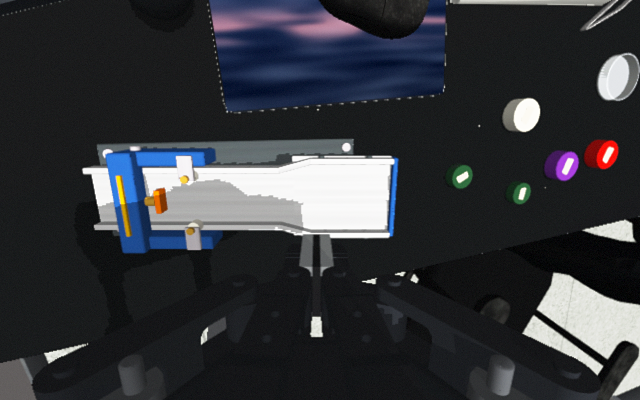

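The puck isn't in the hand: it's still on the bench at (521,115) and the fingers are closed, with tips near (315,238). I'll check where the puck and the TCP project to.

Run:
```python
from h import *
c=cam("wrist"); im=ctrl.read_camera("wrist")
print("TCP px",proj(c,[ctrl.current_tool_pos()]))
print("lip/roller proj",proj(c,[P(-.132,.006),P(.04,.028),P(.067,.0)]))
for n,cc,I in(("wrist",c,im),("top",cam("top"),ctrl.read_camera("top")),("scene",cam("scene"),ctrl.read_camera("scene"))):
    q0=proj(cc,[[.574,-.373,.018]])[0]; print(n,q0)
    m=cv2.inRange(cv2.cvtColor(I,cv2.COLOR_BGR2HSV),(0,0,130),(180,70,255))
    for q in cv2.findContours(m,0,2)[0]:
        (u,v),r=cv2.minEnclosingCircle(q)
        if cv2.contourArea(q)>30 and np.hypot(u-q0[0],v-q0[1])<60: print("  ",u,v,r,cv2.contourArea(q),ray(cc,(u,v),.018)[0].round(4))
cv2.imwrite("pics/scene1.png",cv2.resize(ctrl.read_camera("scene")[180:340,300:520],None,fx=3,fy=3))
print(ctrl.current_tool_pos(),ctrl.current_tool_rot())
```

```text
TCP px [[316.86052561 232.72177464]]
lip/roller proj [[393.90339602 196.68273629]
 [183.48780363 203.9445402 ]
 [166.36702366 195.08230706]]
wrist [527.31580235 114.44080353]
   522.7999877929688 113.19999694824219 18.085460662841797 710.5 [ 0.5761 -0.3657  0.018 ]
top [424.030073   181.75130295]
   424.0 182.0 7.071167945861816 133.5 [ 0.5732 -0.3729  0.018 ]
   473.6333312988281 170.36666870117188 9.72989559173584 263.5 [ 0.6073 -0.5343  0.018 ]
   422.0 138.0 7.071167945861816 43.5 [ 0.7182 -0.3732  0.018 ]
   415.0 124.0 17.46434783935547 474.0 [ 0.7656 -0.3526  0.018 ]
scene [380.18343443 262.5551396 ]
   427.0 291.0 10.295730590820312 237.0 [ 0.5994 -0.5442  0.018 ]
   379.7631530761719 264.34210205078125 6.662209510803223 111.0 [ 0.5675 -0.3778  0.018 ]
[ 0.53203517 -0.05832029  0.16364405] [ 1.65103471e+02  4.20597092e-03 -5.01845204e+00]
```

View pics/scene1.png

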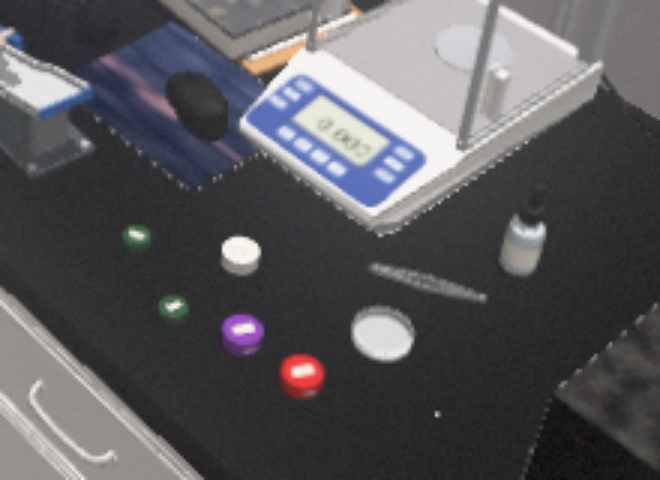

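The puck is unmoved at (0.573, −0.373), and the TCP does project onto the fingertips, so the pads closed without holding it. I'll retry and take a composite picture at each stage. Since the fingers stand back when open, I'll stop at the grasp itself.

Run:
```python
from h import *
px,py=.574,-.373; o=[180,0,-5]
t=[]; 
def shot(): t.append(ctrl.read_camera("wrist")[100:350,160:480])
ctrl.gripper_open(); ctrl.hold(.2); print("open",ctrl.current_gripper_width())
ctrl.goto([px,py,.08],o); shot()
print(ctrl.line_to([px,py,.004],speed=.06,stop_force=8), ctrl.current_gripper_width()); shot()
ctrl.grasp(30); ctrl.hold(.3); shot(); t.append(ctrl.read_camera("scene")[200:325,300:460].repeat(2,0).repeat(2,1))
print(ctrl.current_gripper_width(),ctrl.current_grasp_force(),ctrl.current_force(),ctrl.current_tool_pos(),ctrl.current_time_s())
cv2.imwrite("pics/g4.png",np.vstack([np.hstack(t[:2]),np.hstack(t[2:])]))
```

```text
open 0.08495324422261376
False 0.08553027662733093
9.83491314421605e-05 0.0 [-0.4403576   0.05442986 -0.29976863] [ 0.57400823 -0.37301509  0.00400795] 15.1917
```

View pics/g4.png

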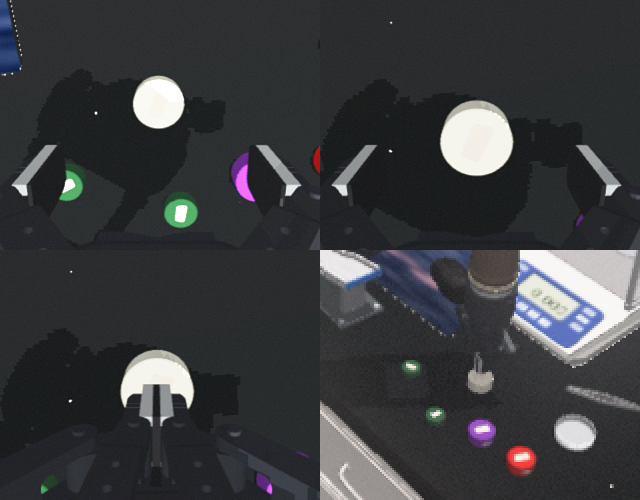

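Panel 3 shows the closed fingertips over the top of the puck, with no contact, although the TCP reads 4 mm. The real fingertips are therefore more than 14 mm behind the reported TCP. I'll calibrate that by touching the puck's top gently.

Run:
```python
from h import *
px,py=.574,-.373
hit=ctrl.line_to([px,py,-.025],speed=.02,stop_force=3); print("touch",hit,ctrl.current_tool_pos(),ctrl.current_force())
ctrl.line_to([px,py,.01],speed=.05); print(ctrl.current_force(),ctrl.current_time_s())
```

```text
touch True [ 0.57396493 -0.37298173 -0.00824607] [-1.01049148  0.79830948  3.97150317]
[-0.51968184 -0.06215848 -0.03817232] 16.4917
```

The closed tips end about 26 mm short of the reported TCP, so I'll shift depths by that amount. Now regrasp, with an assertion on the width, then transport and place.

```bash
cat >> h.py <<'E'
D=.0262  # closed finger ends stand this far behind the TCP (touched)
E
python3 - <<'E'
from h import *
px,py=.574,-.373
ctrl.line_to([px,py,.06],speed=.15); ctrl.gripper_open()
print("down",ctrl.line_to([px,py,-.024],speed=.06,stop_force=8))
ctrl.grasp(30); ctrl.hold(.2); w=ctrl.current_gripper_width(); print(w,ctrl.current_grasp_force(),ctrl.current_tool_pos(),ctrl.current_force())
assert .036<w<.044
ctrl.line_to([px,py,.12],speed=.15); 
ctrl.goto(P(-.065,.05),TO); ctrl.hold(.3)
w=ctrl.current_gripper_width(); print(w,ctrl.current_force(),ctrl.current_time_s()); assert .036<w<.044
hit=ctrl.line_to(P(-.065,-.027),speed=.04,stop_force=4); p=ctrl.current_tool_pos()
print("hit",hit,"h",(p-P(0,0))@n_,(p-P(0,0))@s_,ctrl.current_force())
E
```

```text
down False
0.03855403494748278 30.438237190246582 [ 0.57439332 -0.37326494 -0.02356778] [-0.0365484   0.54858308  2.59304569]
0.03872101131135264 [-0.46681945 -0.36517475 -0.51975766] 22.625
hit True h -0.023644908177317344 -0.06501517602773778 [0.52025731 0.67813115 4.98375502]
```

Run:
```python
from h import *
ctrl.gripper_open(); ctrl.hold(.3)
ctrl.line_to(P(-.065,.05),speed=.1); ctrl.hold(.3)
c=cam("wrist"); im=ctrl.read_camera("wrist"); cv2.imwrite("pics/placed.png",im)
a=proj(c,[P(-.065,.018),P(-.132,.006),P(-.065,.009,.0325),P(-.065,.009,-.0325)]).round(0); print(a.tolist())
# puck on white floor: rim edges
g=cv2.GaussianBlur(im[:,:,1],(3,3),0)
u,v=a[0].astype(int); print("row",g[v,u-50:u+51:2].tolist()); print("col",g[v-50:v+51:2,u].tolist())
print(ctrl.current_gripper_width(),ctrl.current_time_s())
t=cv2.resize(im[max(0,v-100):v+100,max(0,u-200):u+150],None,fx=2.2,fy=2.2,interpolation=cv2.INTER_CUBIC); cv2.imwrite("pics/placedc.png",t[:600,:800])
```

```text
[[317.0, 215.0], [408.0, 210.0], [317.0, 252.0], [317.0, 166.0]]
row [170, 170, 174, 176, 188, 230, 235, 230, 185, 172, 176, 189, 191, 191, 191, 191, 191, 191, 191, 191, 185, 186, 189, 185, 183, 182, 182, 182, 182, 186, 191, 190, 191, 191, 191, 191, 191, 191, 184, 179, 242, 246, 245, 245, 246, 246, 246, 245, 246, 246, 246]
col [192, 252, 251, 243, 244, 249, 249, 249, 250, 180, 128, 155, 246, 252, 252, 252, 252, 252, 249, 250, 250, 250, 250, 251, 213, 182, 183, 183, 182, 182, 182, 183, 184, 188, 191, 191, 192, 191, 188, 234, 248, 166, 122, 179, 250, 252, 143, 28, 26, 26, 26]
0.08536092565884594 26.3667
```

View pics/placedc.png

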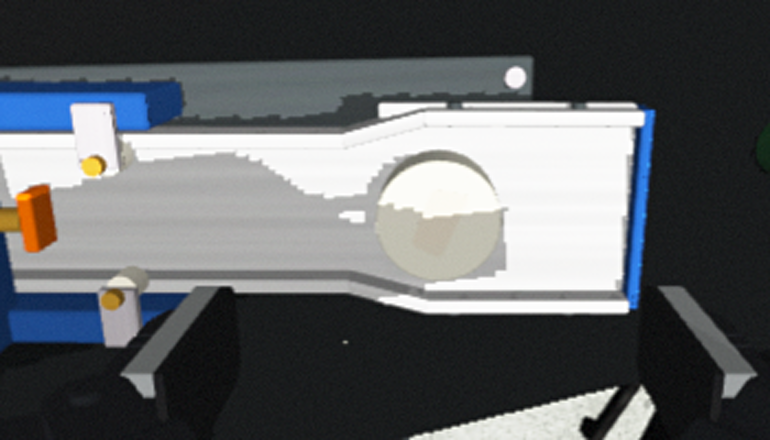

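The puck lies flat at image (316,216) against a predicted (317,215), so it is centred at s = −65 mm and let go. Next I'll close the fingers, go in behind it, and push while logging force.

```bash
cat >> h.py <<'E'
def st():
    p=ctrl.current_tool_pos()-P(0,0); f=ctrl.current_force(); return np.r_[p@s_*1e3,p@n_*1e3,f@s_,f@n_,f@y_].round(2)
E
python3 - <<'E'
from h import *
c=cam("wrist"); print(proj(c,[P(.067,.009),P(.04,.028)]).round(1).tolist(),"seen [134.3,213.6],[163.6,220.9]")
ctrl.grasp(30); ctrl.line_to(P(-.110,.04),speed=.12); ctrl.hold(.2)
print("air",st(),ctrl.current_gripper_width())
print(ctrl.line_to(P(-.110,-.0207),speed=.05,stop_force=4),st())
ctrl.hold(.2); print("low",st())
print(ctrl.line_to(P(-.075,-.0207),speed=.015,stop_force=1.5),st(),ctrl.current_time_s())
E
```

```text
[[135.1, 211.0], [159.0, 219.8]] seen [134.3,213.6],[163.6,220.9]
air [-109.4    40.08   -0.15    0.3     0.21] -0.00022967678703821756
False [-110.08  -20.29   -0.28   -0.62    0.5 ]
low [-110.02  -20.37   -0.29    0.91    0.48]
False [-7.504e+01 -2.069e+01 -4.400e-01 -3.000e-02 -5.000e-01] 31.9167
```

Contact is below 1.5 N, as expected for a light slick puck. The stop and pins appear about 1 mm toward +y, so I'll shift the push line by that. I'll push on in small force-logged steps, stopping if the force rises.

Run:
```python
from h import *
Y=.001;H=-.0207
print(ctrl.line_to(P(-.035,H,Y),speed=.03,stop_force=4)); ctrl.hold(.2); b=st(); print("base",b,ctrl.current_time_s())
s=-.035; log=[]
while s<.02:
    s+=.001; ctrl.line_to(P(s,H,Y),speed=.012,stop_force=5); x=st(); log.append(x)
    f=b[2]-x[2]
    if f>4.2 or ctrl.current_time_s()>50: break
    if max(b[2]-l[2] for l in log)>1.5 and f<.5 and s>-.02: print("hump passed?"); break
for l in log: print(l.tolist())
print(ctrl.current_time_s())
```

```text
False
base [-35.12 -20.67  -0.39   0.6    0.28] 33.6
hump passed?
[-33.95, -20.7, -0.47, 0.05, 0.11]
[-32.91, -20.74, -0.11, -0.3, 0.32]
[-31.92, -20.7, 0.16, 0.32, 0.49]
[-30.94, -20.71, 0.24, -0.44, -0.47]
[-29.96, -20.69, 0.51, 0.38, -0.95]
[-28.93, -20.68, -0.38, 0.68, 0.72]
[-27.94, -20.68, -0.43, 0.36, -0.18]
[-26.92, -20.72, 0.24, 0.94, 0.12]
[-25.94, -20.71, 0.42, 0.39, -0.44]
[-24.88, -20.71, 0.06, -0.14, 0.43]
[-23.96, -20.69, 0.14, 0.36, 0.34]
[-22.94, -20.72, 0.4, -0.25, 0.91]
[-21.94, -20.71, -0.37, -0.46, -0.33]
[-20.93, -20.74, -0.69, 0.24, 0.01]
[-19.92, -20.68, 0.17, 0.32, -0.07]
[-18.93, -20.69, -0.69, 0.13, 0.35]
[-17.93, -20.7, -0.18, 0.79, -0.34]
[-16.94, -20.71, 0.45, 0.46, -0.5]
[-15.94, -20.69, 0.28, 0.92, 1.11]
[-14.95, -20.69, -0.24, -0.42, 0.42]
[-13.93, -20.71, -0.29, 0.25, -1.17]
[-12.94, -20.7, -0.04, 0.41, 0.28]
[-11.95, -20.71, 0.2, 0.55, 0.52]
[-10.93, -20.7, 0.14, 0.01, 0.19]
[-9.93, -20.73, -0.46, 0.07, -0.97]
[-9.06, -20.69, -0.63, -0.51, -0.41]
[-8.33, -20.69, -2.27, -0.49, 0.57]
[-7.26, -20.67, -2.13, 0.26, 0.09]
[-6.08, -20.67, -2.99, 0.07, 0.45]
[-4.95, -20.7, -2.93, 0.11, 0.03]
[-3.86, -20.71, -2.28, 0.29, -0.6]
[-2.86, -20.72, -1.92, 0.51, -0.8]
[-1.82, -20.73, -2.91, -0.17, 0.17]
[-0.83, -20.71, -1.88, 0.45, -0.48]
[0.21, -20.69, -1.58, -0.08, -1.14]
[1.24, -20.69, -1.02, -0.79, 0.06]
[2.25, -20.73, 0.15, -0.11, -0.51]
42.85
```

The roller hump (about 3 N) ran from s = −9 to +1 mm and has been passed. Now I'll press home on averaged force, aiming for about 6.5–7 N, then hold and retreat.

Run:
```python
from h import *
Y=.001;H=-.0207
def av(n=5):
    r=[]
    for _ in range(n): ctrl.hold(.02); r.append(st())
    return np.mean(r,0).round(2)
b=-0.1; s=.0022; ok=False
while s<.0185:
    x=av(); f=b-x[2]; print(x.tolist(),round(f,2))
    if f>5.8: ok=True; break
    s+=.001 if f<1.2 and s<.008 else .0005 if f<3.5 else .0003
    ctrl.line_to(P(s,H,Y),speed=.01,stop_force=5)
print(ok)
ctrl.hold(.6); print("held",av(10),ctrl.current_time_s())
```

```text
[2.22, -20.71, -0.89, -0.12, 0.3] 0.79
[3.41, -20.71, -0.33, -0.04, -0.11] 0.23
[4.36, -20.72, -0.23, 0.07, -0.23] 0.13
[5.29, -20.72, -0.3, 0.03, -0.33] 0.2
[6.25, -20.71, 0.19, 0.15, -0.06] -0.29
[7.22, -20.72, -0.11, -0.55, 0.22] 0.01
[8.22, -20.71, -0.14, 0.37, -0.02] 0.04
[8.71, -20.69, -0.32, 0.09, 0.25] 0.22
[9.21, -20.7, 0.22, -0.08, -0.2] -0.32
[9.71, -20.7, 0.49, -0.09, 0.25] -0.59
[10.22, -20.69, -0.22, 0.26, 0.09] 0.12
[10.71, -20.69, -0.14, 0.08, -0.08] 0.04
[11.21, -20.71, 0.13, 0.18, 0.21] -0.23
[11.71, -20.7, -0.3, 0.11, 0.16] 0.2
[12.06, -20.68, -1.05, 0.1, -0.37] 0.95
[12.41, -20.7, -2.08, 0.06, -0.09] 1.98
[12.92, -20.68, -3.16, 0.5, -0.26] 3.06
[13.44, -20.7, -4.91, 0.55, -0.1] 4.81
[13.8, -20.7, -5.34, 0.44, -0.41] 5.24
[14.09, -20.69, -5.54, 0.74, 0.15] 5.44
[14.26, -20.68, -5.7, 0.35, -0.14] 5.6
[14.42, -20.67, -6.34, 0.61, -0.2] 6.24
True
held [ 14.43 -20.68  -6.16   0.61  -0.14] 50.7167
```

The stop has given about 3.8 mm, both by force (6.2 N) and by travel (2.5 mm past contact at the 1–2 mm rest position). I'll retreat and check numerically against the earlier picture.

Run:
```python
from h import *
H=-.0207
ctrl.line_to(P(-.02,H,.001),speed=.03); ctrl.line_to(P(-.02,.06,.001),speed=.1)
ctrl.line_to(P(-.065,.05),speed=.12); ctrl.gripper_open(); ctrl.hold(.3)
c=cam("wrist"); im=ctrl.read_camera("wrist"); cv2.imwrite("pics/end.png",im)
old=cv2.imread("pics/placed.png")
print("pred puck",proj(c,[P(.0485,.018)]),"stop face",proj(c,[P(.067,.009)]))
def org(I):
    m=cv2.inRange(cv2.cvtColor(I,cv2.COLOR_BGR2HSV),(5,120,100),(25,255,255)); m[:,:100]=0;m[:,200:]=0
    return [(cv2.boundingRect(q),cv2.contourArea(q)) for q in cv2.findContours(m,0,2)[0] if cv2.contourArea(q)>8]
print(org(old),org(im))
d=cv2.absdiff(old,im).max(2)>25; d[:, :100]=0; d[:130]=0; d[270:]=0
for q in cv2.findContours(cv2.morphologyEx(d.astype(np.uint8),cv2.MORPH_OPEN,np.ones((3,3))),0,2)[0]:
    if cv2.contourArea(q)>40: print(cv2.boundingRect(q),cv2.contourArea(q))
print(ctrl.current_force(),ctrl.current_time_s())
```

```text
pred puck [[154.46267055 215.22952317]] stop face [[135.55876033 211.25700407]]
[((163, 246, 10, 10), 55.5), ((114, 199, 29, 31), 488.0), ((154, 186, 11, 9), 62.0)] [((163, 249, 10, 9), 53.0), ((115, 200, 19, 30), 240.0), ((154, 184, 11, 9), 63.0)]
(163, 245, 14, 6) 50.0
(146, 236, 32, 8) 122.0
(305, 205, 37, 10) 190.5
(129, 192, 34, 37) 427.0
(172, 189, 24, 42) 409.0
(284, 183, 52, 21) 296.5
(150, 183, 15, 7) 41.0
(327, 161, 48, 3) 94.0
(148, 159, 21, 4) 59.5
[-0.10918613 -0.72297861 -0.35469336] 54.6583
```

The puck now spans columns 129–196. It partly covers the stop, and the roller pins are spread by 2–3 px, so it is held past the rollers against the stop.

```bash
python3 -c "
from bench import ctrl
print(ctrl.finish_job(),ctrl.current_time_s())"
```

```text
the job is handed in; nothing more can be done
the job is handed in; nothing more can be done
```

The white specimen is in the chute, pushed through the rollers, pressed home with the stop giving about 3.8 mm (estimated from force and travel) and left resting on it; I handed the job in at about 55 s, and no verdict came back.

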